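Switch the bench extraction over to the rectangular hood

TASK

Switch the dust extraction on this knife-maker's bench over from the round hood to the rectangular one. First push the damper lever on the rectangular hood's duct past its half-way notch until it clicks in at the fully open stop, where the lever lies along the duct; then push the damper lever on the round hood's duct back past its half-way notch until it clicks in fully shut, square across the duct. Just push the levers without ever pinching their grips, and leave the knife, jar, mug and file where they are.

Things in the scene. Friction and masses are not known exactly. Their poses are not given: they have to be found in the camera images.
- rect_unit: Galvanised extraction inlet, fixed, RECTANGULAR hood mouth 178 wide, 118 high. Stands left or right of the round one, turned up to 15 deg. Origin on the bench below the damper shaft, z up, x along the duct: mouth at x -178 mm (towards the robot), duct 100 diameter, top 135 above the bench, then an elbow down into the bench, ending at x 246. Except for the lever nothing is higher than 163.
- round_unit: The like fixed inlet with a ROUND bell-shaped hood mouth, 152 mm in diameter at x -178. Same origin, axes, duct, elbow and heights as rect_unit. On each duct's top lies a steel quadrant plate (top 149 mm above the bench, radius 74 about the shaft) with an upright stop lug 163 high at either end.
- rect_lever (a joint): Angle (rad) of the rectangular hood's damper lever, anticlockwise from above. It points along (-sin q, cos q) in the unit's x, y: 0 = shut, across the duct (+y); 1.571 = fully open, along the duct towards the mouth. Hard stops at both. A spring ball clicks into seats at 0, 0.785 and 1.571, bounded by pips 0.11 rad from each. Starts at 0.24 to 0.52.
- round_lever (a joint): Angle (rad) of the round hood's damper lever: same meaning, stops and seats. Starts at 1.05 to 1.32. For both levers: passing a pip takes about 5 N at the grip; between seats the lever drags with about 1 N and stays where it is left; once past the last pip it snaps on to its stop.
- rect_lever_grip (a point): Middle of the black upright grip on the rectangular hood's lever, 105 mm from the shaft axis, 188 above the bench. The grip is a plate: 40 long in the lever's direction (85 to 125 from the shaft), 16 thick across it, 161 to 215 above the bench. Turns with the lever: y points outward along the lever, z up.
- round_lever_grip (a point): Middle of the like grip of the round hood's lever, same sizes. Both grips stand on a flat steel bar, 22 mm wide, 157 to 161 above the bench, from 19 behind the shaft to 124 out; on the bar, 60 from the shaft, is a spring housing 16 in diameter, up to 177.
- rect_unit_shaft (a point): Point on the vertical axis about which the rectangular hood's lever turns, 168 mm above the bench; its axes are the unit's.
- round_unit_shaft (a point): The same point for the round hood's lever.
- knife: Closed folding knife, wood and steel, 115 x 18 x 17 mm, lying loose between the two inlets, roughly along world x. Origin under its middle. To be left alone.
- jar: Small lidded glass jar, 50 mm diameter, 70 high, standing loose between the two ducts, beyond the knife. Origin under its middle. To be left alone.
- mug: White mug, 80 mm diameter, 90 high, standing loose at the far right beside the right duct. Origin under its middle. To be left alone.
- file: Hand file with wooden handle, 285 mm long, 22 high, lying loose at the far left beside the left duct, roughly along world x. Origin about under its middle. To be left alone.

How it is judged:
By the outcome, as a careful person would: the job done as asked, in the order asked, and still so for the second after the job is handed in, with the robot touching nothing.
It also fails if it takes over 54 s, if anything falls off the work surface, if the arm or the gripper's body presses on something with over 40 N, if the wrist force passes 120 N, or if a joint passes its speed limit or range.

ROBOT

A 6-joint arm with a two-finger parallel gripper is mounted at the origin on the work surface. World frame = base frame: x ahead of the robot, y to its left, z up, the work surface at z = 0. Lengths are in mm, angles in rad, forces in N, time in s.
With the tool pointing down it reaches from about 275 to 725 mm from the base axis. Payload 5.6 kg.
Tool frame: the origin (TCP) lies at the very end of the fingers, on their centre line; the grasp point (between the pads) lies 19 mm behind it; z points along the fingers, y is the direction in which the jaws open and shut (so a half turn about z gives the same grasp; the last joint's range is limited). The gripper opens to 85 mm and grips with 20 to 120 N. Pads are 22 mm wide; open, the fingers measure 114 mm over their backs; the gripper's body (76 mm by 85 mm) begins 54 mm behind the grasp point. The pads swing forward as they close: fully open they stand 13 mm farther back than shut.
Start: joints at [-1.009, 0.255, 0.108, 0, -1.424, -0.285], TCP at [150.323, -529.052, 231.283] pointing down, gripper open.
Joint ranges: [-2.95, 2.95], [-1.21, 1.97], [-1.09, 1.5], [-2.87, 1.71], [-2.94, -0.07], [-3.05, 3.05]. Speed limits (rad/s): [2.57, 2.57, 3.14, 3.14, 3.14, 3.14].

INTERFACE

Orientations are given as a unit quaternion [w, x, y, z].
In Python, from cell import telemetry, cams, ctrl gives the robot as it stands. The module is installed in compiled form; this text tells all that it offers.
- The arm moves only by the tool move_arm, never from a script. Its argument "increments" is one flat list of numbers, 4 for each row, row after row: the shift along the tool's x, y, z in cm, then the turn about the tool's z in degrees. A call has 1 to 20 rows; each row shifts and turns the commanded pose from where the row before left it, along the tool's axes as they then stand; what a row does not reach is not made up. A row lasts 1/10 s, in which the tool goes at most 50 mm and 8.59 degrees, less where a joint would pass 70% of its speed; a pose out of reach is approached as far as the arm can. A call with a gripper value outside its range is refused whole. "gripper" is the finger opening in cm, from 0 to 8.54, set as the call begins (left out, the last holds). The fingers move at their own pace and stop on an object; "newtons" is the grip in N (left out, the last holds). Time passes only in rows, so rows that do not move let the fingers close. It gives the time, the measured TCP pose, the force and the opening at its end, in the units of the state.
- telemetry.get_state(): the state, without advancing time (a new reading comes with each control period).
- cams.capture(name): name is "side" or "top" or "wrist"; returns a dict with "pixels" (400x640x3 uint8, red, green, blue), "vertical_fov" (degrees; the focal length in pixels is half the picture's height over the tangent of half this angle, whatever the lens; pixels are square), "cx", "cy" (the principal point, pixels), "R" (3x3) and "t" (3): a world point X has camera coordinates R X + t. Camera axes: x right, y down, z forward; pixel columns grow to the right and rows downward; lengths in mm; the calibration is good to about 2 mm. A picture is of the moment at which its call begins. There is no depth.
- ctrl.sign_off(): hands the job in, once; it reports no verdict.
The state is a dict: "t": time; "joints": joint angles; "joint_vel": joint speeds; "joint_torque": joint torques, N m; "tcp_pos": TCP position; "tool_rot": TCP orientation; "wrist_force": force on the tool from outside, world axes, zero at the start; "wrist_torque": the same for the moment, N m; "gripper_width": finger opening in mm.
Only numpy, scipy, OpenCV 4.12 (cv2) and the standard library are available. Lean on these libraries where they do the work, as an engineer would, in place of code of your own. Each camera call takes 0.05 s, during which the arm holds its last target. There are 200 camera calls.

## Working session

There is one attempt and no reset: what is moved stays moved. The work goes in short steps, Python scripts to look and compute and a tool call to move; the robot and the scene stay as the last step left them, time stands still between calls to the robot, and variables do not carry over. Pictures are saved under pics/ and viewed, about 8 in all and at most 12, crops included, and the job is handed in when it is done.

Besides the shell and the picture viewer there is one more tool, called after "Request:" as a command line: name --argument value ..., lists and objects as JSON in quotes. move_arm: Moves the arm, as the interface text tells. Its arguments: {"type":"object","properties":{"increments":{"type":"array","items":{"type":"number"}},"gripper":{"type":"number"},"newtons":{"type":"number"}},"required":["increments"]}

```bash
mkdir -p pics
python3 - <<'E'
from cell import telemetry, cams
import cv2,pickle,numpy as np
d={}
for n in("top","side"):
    c=cams.capture(n); d[n]=c; cv2.imwrite(f"pics/{n}1.png",cv2.cvtColor(c["pixels"],cv2.COLOR_RGB2BGR))
    print(n,c["vertical_fov"],c["cx"],c["cy"],np.round(c["R"],3).tolist(),np.round(c["t"],1))
pickle.dump(d,open("c1.pkl","wb"))
s=telemetry.get_state();print(s)
E
```

```text
top 43.887388036215846 319.870643729266 210.22601448484556 [[-0.024, -1.0, -0.01], [-0.988, 0.025, -0.152], [0.152, 0.006, -0.988]] [  21.2  537.8 1392.6]
side 52.56426439881565 318.4959991954883 201.91351607765026 [[0.307, 0.952, -0.013], [0.811, -0.268, -0.52], [-0.499, 0.149, -0.854]] [-157.  -356.1 1663.4]
{'t': 0.1, 'joints': array([-1.00940267e+00,  2.55681023e-01,  1.07122824e-01, -4.16678665e-04,
       -1.42394736e+00, -2.84616444e-01]), 'joint_vel': array([-5.37983573e-05, -3.47564567e-03,  1.90501054e-03,  1.56278536e-03,
        1.42355625e-03, -1.75244001e-04]), 'joint_torque': array([-3.83016784e-03, -3.87605453e+01,  2.38471466e+01,  5.37790731e+00,
       -3.80204001e-03,  3.83707871e-06]), 'tcp_pos': array([ 150.21823241, -528.60686136,  230.48628917]), 'tool_rot': array([-1.62915257e-04, -1.37916887e-01,  9.90443416e-01,  8.63884361e-04]), 'wrist_force': array([0.13222554, 0.35427569, 0.48493006]), 'wrist_torque': array([0.01753697, 0.01003578, 0.01268725]), 'gripper_width': 85.29132430936005}
```

View pics/top1.png

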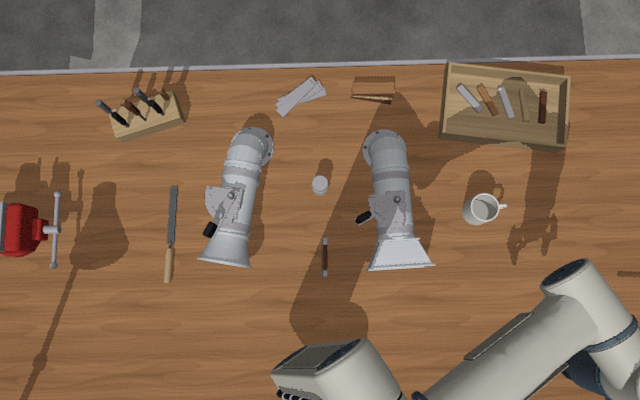

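View pics/side1.png

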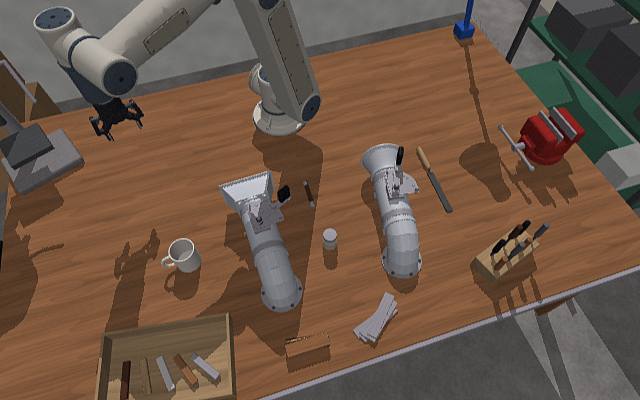

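The top view shows the rectangular unit on the right (shaft near (397,199), grip near (363,217)). The round unit is on the left (shaft near (232,195), grip near (210,230)). Next I'll segment the black grips, triangulate them and zoom in on the shafts.

```bash
cat > h.py <<'E'
import numpy as np,cv2,pickle
def cam(c):
    f=200/np.tan(np.radians(c["vertical_fov"]/2)); return f,np.array(c["R"]),np.array(c["t"])
def onplane(c,uv,z):
    f,R,t=cam(c); o=-R.T@t; d=R.T@np.array([(uv[0]-c["cx"])/f,(uv[1]-c["cy"])/f,1]); return o+d*(z-o[2])/d[2]
def proj(c,X):
    f,R,t=cam(c); p=R@np.asarray(X,float)+t; return np.array([f*p[0]/p[2]+c["cx"],f*p[1]/p[2]+c["cy"]])
def tri(c1,u1,c2,u2):
    A=[];b=[]
    for c,u in((c1,u1),(c2,u2)):
        f,R,t=cam(c);o=-R.T@t;d=R.T@np.array([(u[0]-c["cx"])/f,(u[1]-c["cy"])/f,1]);d/=np.linalg.norm(d)
        P=np.eye(3)-np.outer(d,d);A.append(P);b.append(P@o)
    return np.linalg.solve(A[0]+A[1],b[0]+b[1])
def dark(c,box,th=45):
    x0,y0,x1,y1=box; m=(c["pixels"][y0:y1,x0:x1].max(2)<th).astype(np.uint8)
    n,l,s,ce=cv2.connectedComponentsWithStats(m); i=1+np.argmax(s[1:,4]); return ce[i]+[x0,y0],s[i]
E
python3 - <<'E'
from h import *
d=pickle.load(open("c1.pkl","rb"));T,S=d["top"],d["side"]
for n,bt,bs in(("rect",(350,205,380,228),(272,180,294,205)),("round",(198,218,222,242),(392,142,408,170))):
    a,s1=dark(T,bt);b,s2=dark(S,bs);print(n,a,s1,b,s2,tri(T,a,S,b).round(1),onplane(T,a,188).round(1),onplane(S,b,188).round(1))
ims=[]
for c,(x,y) in((T,(345,160)),(T,(185,160)),(S,(225,165)),(S,(355,140))):
    ims.append(cv2.resize(c["pixels"][y:y+75,x:x+100],None,fx=4,fy=4,interpolation=cv2.INTER_CUBIC))
cv2.imwrite("pics/z.png",cv2.cvtColor(np.vstack([np.hstack(ims[:2]),np.hstack(ims[2:])]),cv2.COLOR_RGB2BGR))
E
```

```text
rect [362.95049505 216.73267327] [  6   6  15  12 101] [283.36       193.46666667] [  5   5  13  18 150] [ 495.3 -104.2  190.6] [ 495.8 -103.7  188. ] [ 493.4 -104.7  188. ]
round [209.8203125 229.53125  ] [  5   4  14  16 128] [399.34482759 155.81609195] [ 4  5  8 18 87] [472.1 291.3 187.8] [472.4 292.1 188. ] [472.1 290.3 188. ]
```

View pics/z.png

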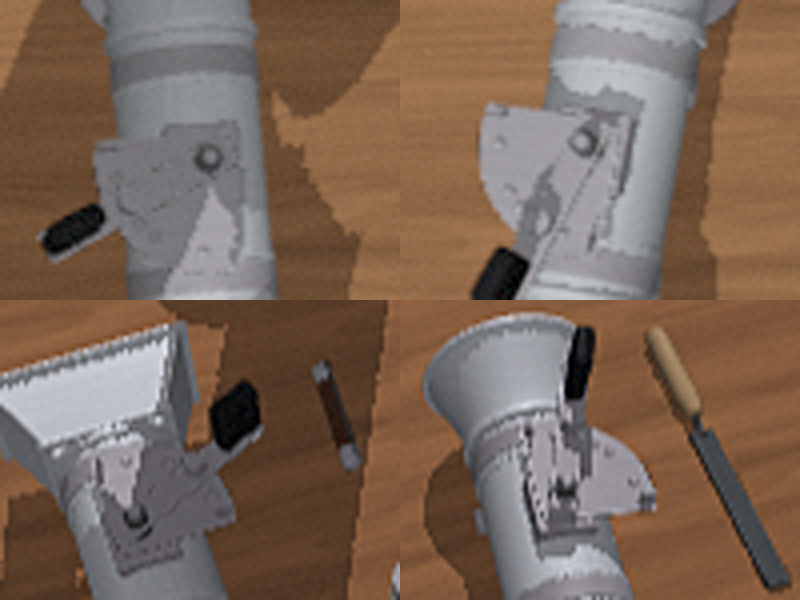

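The zoomed view shows the shaft bosses clearly: rect at top (397,199) and side (259,219), round at top (231,195) and side (396,187.5). The duct edges give the yaw of each unit.

Run:
```python
from h import *
d=pickle.load(open("c1.pkl","rb"));T,S=d["top"],d["side"]
for n,a,b,g,p,q in(("rect",(397,199.2),(259,218.8),(495.3,-104.2),(389.9,167.5),(394.4,232.5)),("round",(231.2,195),(396.2,187.5),(472.1,291.3),(241.9,166),(232,231))):
    s=tri(T,a,S,b); s2=onplane(T,a,172); e=np.array(g)-s[:2]
    P,Q=onplane(T,p,90),onplane(T,q,90); ax=np.arctan2(*(P-Q)[1::-1])
    la=np.arctan2(e[1],e[0])
    print(n,s.round(1),s2.round(1),"r",np.hypot(*e).round(1),"yaw",np.degrees(ax).round(1),"lev world",np.degrees(la).round(1),"q",(la-np.pi/2-ax).round(3), "axis offset",P.round(),Q.round())
print("knife",onplane(T,(325,257),10),"jar",onplane(T,(320,183),70),"mug",onplane(T,(482,208),90),"file",onplane(T,(170,235),20))
```

```text
rect [ 543.4 -196.8  165.6] [ 542.2 -196.   172. ] r 104.3 yaw 1.3 lev world 117.4 q 0.457 axis offset [ 648. -193.   90.] [ 463. -197.   90.]
round [566.7 242.3 160.9] [564.6 240.2 172. ] r 106.5 yaw -8.5 lev world 152.6 q 1.241 axis offset [663. 225.  90.] [478. 253.  90.]
knife [404.97186182  -3.47851051  10.        ] jar [612.34499849   5.58214742  70.        ] mug [ 525.57020914 -443.39794644   90.        ] file [479.37370486 447.03688356  20.        ]
```

Measured so far:

| Unit | Shaft (x, y) | Yaw | Lever q |
|---|---|---|---|
| rect | (543, -196.5) | about 1.3° | about 0.46 |
| round | (566, 241) | about -8.5° | about 1.24 |

I'll close the fingers, raise the tool and align its x with the push direction. Then I'll travel to a point behind the rect grip.

Request:
move_arm --increments '[0,0,-1.5,-5.75,0,0,-1.5,-5.75,0,0,0,0]' --gripper 0

```text
t: 0.4
tcp_pos: [150.5, -529.8, 263.0]
tool_rot: [0.0, -0.237, 0.971, -0.002]
wrist_force: [-0.6, -0.2, 0.2]
gripper_width: 44.0
```

Request:
move_arm --increments '[-2.7,1.1,0,0,-2.7,1.1,0,0,-2.7,1.1,0,0,-2.7,1.1,0,0,-2.7,1.1,0,0,-2.7,1.1,0,0,-2.7,1.1,0,0,-2.7,1.1,0,0,-2.7,1.1,0,0,-2.7,1.1,0,0,-2.7,1.1,0,0,-2.7,1.1,0,0,-2.7,1.1,0,0,-2.7,1.1,0,0,-2.7,1.1,0,0,-2.7,1.1,0,0,-2.7,1.1,0,0,-2.7,1.1,0,0,-2.7,1.1,0,0,-2.7,1.1,0,0]'

```text
t: 2.4
tcp_pos: [529.1, -84.3, 260.2]
tool_rot: [-0.001, -0.235, 0.972, 0.0]
wrist_force: [0.1, -0.8, 0.6]
gripper_width: 0.0
```

Request:
move_arm --increments '[0,0,0,0,0,0,0,0,0,0,0,0]'

```text
t: 2.7
tcp_pos: [528.2, -85.9, 260.9]
tool_rot: [-0.0, -0.236, 0.972, 0.0]
wrist_force: [-0.3, -0.1, -0.5]
gripper_width: -0.0
```

Request:
move_arm --increments '[0,0,2,0,0,0,2,0,0,0,2,0,0,0,2,0,0,0,0,0,0,0,0,0]'

```text
t: 3.3
tcp_pos: [528.6, -86.2, 182.0]
tool_rot: [0.0, -0.236, 0.972, -0.0]
wrist_force: [-0.2, 0.0, 0.7]
gripper_width: -0.0
```

Run:
```python
from h import *
from cell import cams,telemetry
S=cams.capture("side");W=cams.capture("wrist")
print(telemetry.get_state()["tcp_pos"])
a=cv2.resize(S["pixels"][130:280,200:400],(533,400));b=cv2.resize(W["pixels"],None,fx=.4,fy=.4)
b=cv2.copyMakeBorder(b,0,400-b.shape[0],0,0,0);cv2.imwrite("pics/r2.png",np.hstack([a,b])[...,::-1])
```

```text
[529.42596301 -85.9119666  182.82581763]
```

View pics/r2.png

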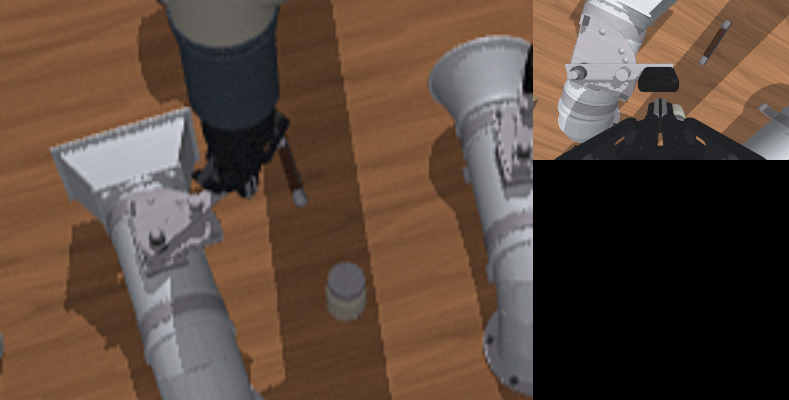

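The wrist view shows the lever lying horizontally in tool axes. The closed fingertips at (658,108) are centred behind the grip at (658,80), so the alignment is good. I'll push along the arc with the tool turning with the lever.

Request:
move_arm --increments '[0.8,0,0,0,0.8,0,0,0,0,0,0,0]'

```text
t: 3.7
tcp_pos: [513.8, -93.4, 182.0]
tool_rot: [0.0, -0.236, 0.972, -0.0]
wrist_force: [0.7, 0.0, 1.1]
gripper_width: 0.1
```

Request:
move_arm --increments '[0.74,0.11,0,-4,0.74,0.11,0,-4,0.74,0.11,0,-4,0.74,0.11,0,-4,0.74,0.11,0,-4,0.74,0.11,0,-4,0.74,0.11,0,-4,0.74,0.11,0,-4,0.74,0.11,0,-4,0.74,0.11,0,-4,0,0,0,0]'

```text
t: 4.8
tcp_pos: [455.6, -137.3, 181.6]
tool_rot: [0.0, -0.555, 0.832, -0.0]
wrist_force: [-0.1, -0.2, -0.1]
gripper_width: -0.0
```

Run:
```python
from h import *
from cell import cams,telemetry
S=cams.capture("side");W=cams.capture("wrist")
s=telemetry.get_state();print(s["tcp_pos"],s["wrist_force"])
a=cv2.resize(S["pixels"][130:280,200:400],(533,400));b=cv2.resize(W["pixels"],None,fx=.4,fy=.4)
b=cv2.copyMakeBorder(b,0,400-b.shape[0],0,0,0);cv2.imwrite("pics/r3.png",np.hstack([a,b])[...,::-1])
```

```text
[ 456.05302866 -136.91919356  181.48305755] [-0.12743006 -0.25482116  0.57123927]
```

View pics/r3.png

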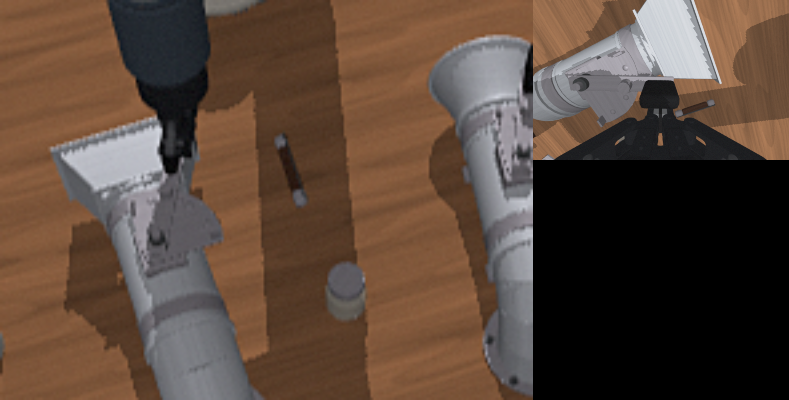

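The lever has followed the fingers and stands at about 1.13 rad, past half-way, with the fingers on the grip. I'll continue more gently.

Request:
move_arm --increments '[0.37,0.06,0,-2,0.37,0.06,0,-2,0.37,0.06,0,-2,0.37,0.06,0,-2,0.37,0.06,0,-2,0.37,0.06,0,-2,0.37,0.06,0,-2,0.37,0.06,0,-2,0.37,0.06,0,-2]'

```text
t: 5.8
tcp_pos: [442.5, -166.0, 181.2]
tool_rot: [0.001, -0.678, 0.735, 0.001]
wrist_force: [-1.7, 6.4, 2.9]
gripper_width: 0.3
```

Request:
move_arm --increments '[0.37,0.06,0,-2]'

```text
t: 5.9
tcp_pos: [441.3, -170.0, 181.2]
tool_rot: [0.001, -0.691, 0.723, 0.001]
wrist_force: [-2.0, 4.7, 2.0]
gripper_width: 0.0
```

Request:
move_arm --increments '[0.37,0.06,0,-2]'

```text
t: 6.0
tcp_pos: [440.5, -174.0, 181.1]
tool_rot: [0.0, -0.703, 0.711, 0.001]
wrist_force: [-0.9, 2.6, 1.1]
gripper_width: 0.1
```

Request:
move_arm --increments '[0.1,0,0,0,0,0,0,0]'

```text
t: 6.2
tcp_pos: [441.0, -176.0, 181.3]
tool_rot: [-0.0, -0.703, 0.712, -0.0]
wrist_force: [-0.1, -0.3, 0.0]
gripper_width: -0.1
```

Run:
```python
from h import *
from cell import cams,telemetry
S=cams.capture("side");W=cams.capture("wrist")
s=telemetry.get_state();print(s["tcp_pos"],s["wrist_force"])
a=cv2.resize(S["pixels"][130:280,200:400],(533,400));b=cv2.resize(W["pixels"],None,fx=.4,fy=.4)
b=cv2.copyMakeBorder(b,0,400-b.shape[0],0,0,0);cv2.imwrite("pics/r4.png",np.hstack([a,b])[...,::-1])
```

```text
[ 440.93013215 -175.88543088  181.30197904] [-0.18206027 -0.18662882 -0.41707614]
```

View pics/r4.png

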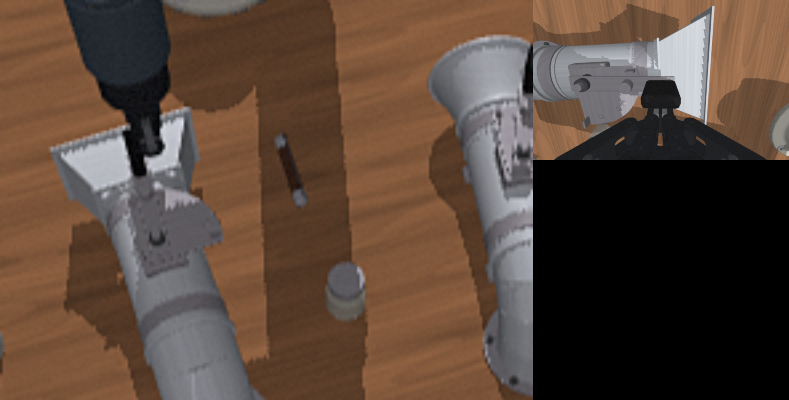

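The force peaked at 6.4 N and fell to zero, so the pip was passed and the lever has run on ahead of the fingers. I'll nudge gently to feel the stop.

Request:
move_arm --increments '[0.2,0,0,0,0,0,0,0]'

```text
t: 6.5
tcp_pos: [440.8, -178.0, 181.3]
tool_rot: [-0.0, -0.703, 0.711, -0.0]
wrist_force: [-0.9, 1.2, -0.1]
gripper_width: 0.1
```

Request:
move_arm --increments '[0.2,0,0,0,0,0,0,0]'

```text
t: 6.7
tcp_pos: [440.7, -180.1, 181.3]
tool_rot: [-0.0, -0.703, 0.711, -0.0]
wrist_force: [-0.1, 0.2, -0.1]
gripper_width: -0.1
```

Request:
move_arm --increments '[0.2,0,0,0,0,0,0,0]'

```text
t: 6.9
tcp_pos: [440.6, -182.1, 181.3]
tool_rot: [-0.0, -0.703, 0.711, -0.0]
wrist_force: [0.1, 0.1, -0.3]
gripper_width: -0.2
```

Request:
move_arm --increments '[0.2,0,0,0,0,0,0,0]'

```text
t: 7.1
tcp_pos: [440.6, -182.9, 181.3]
tool_rot: [0.001, -0.703, 0.711, 0.001]
wrist_force: [-0.8, 6.0, 2.3]
gripper_width: 0.2
```

Request:
move_arm --increments '[0.1,0,0,0,0,0,0,0]'

```text
t: 7.3
tcp_pos: [440.6, -183.0, 181.2]
tool_rot: [0.002, -0.703, 0.711, 0.001]
wrist_force: [-1.7, 9.2, 3.8]
gripper_width: -0.1
```

Request:
move_arm --increments '[-1,0,0,0,-2,0,0,0,-2,0,0,0,0,0,-3,0,0,0,-3,0,0,0,-2,0,0,0,0,0]'

```text
t: 8.0
tcp_pos: [442.7, -135.2, 264.5]
tool_rot: [0.002, -0.703, 0.711, -0.003]
wrist_force: [-0.1, -0.9, -0.6]
gripper_width: 0.1
```

Run:
```python
from h import *
from cell import cams,telemetry
T=cams.capture("top");S=cams.capture("side");pickle.dump({"top":T,"side":S},open("c2.pkl","wb"))
s=telemetry.get_state();print(s["tcp_pos"],s["wrist_force"],s["joints"])
a=cv2.resize(S["pixels"][130:280,200:400],(533,400));b=cv2.resize(T["pixels"][150:300,340:440],(267,400))
cv2.imwrite("pics/r5.png",np.hstack([a,b])[...,::-1])
```

```text
[ 441.21400249 -134.69699974  261.22775256] [-0.27482152  0.51272525 -1.37701256] [ 4.49966914e-02  6.95513517e-02 -4.12451238e-02  1.98233565e-05
 -1.45950394e+00 -5.62201209e-02]
```

View pics/r5.png

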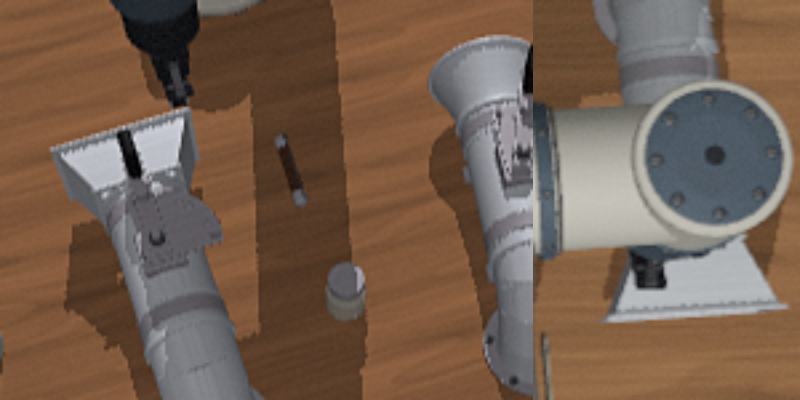

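The force rose to 9 N with no further motion, so the lever is at its stop. The side view shows it lying along the duct towards the mouth (grip at (130,155) in the crop). Now I'll turn the tool and go over to the round unit.

Request:
move_arm --increments '[0,0,0,6.7,0,0,0,6.7,0,0,0,6.7,0,0,0,6.7,-2.74,1.295,0,0,-2.74,1.295,0,0,-2.74,1.295,0,0,-2.74,1.295,0,0,-2.74,1.295,0,0,-2.74,1.295,0,0,-2.74,1.295,0,0,-2.74,1.295,0,0,-2.74,1.295,0,0,-2.74,1.295,0,0,-2.74,1.295,0,0,-2.74,1.295,0,0,-2.74,1.295,0,0,0,0,0,0,0,0,0,0]'

```text
t: 10.0
tcp_pos: [455.4, 258.9, 259.8]
tool_rot: [-0.001, -0.52, 0.854, -0.0]
wrist_force: [-0.6, 0.6, -0.1]
gripper_width: -0.1
```

Run:
```python
from h import *
from cell import cams,telemetry
S=cams.capture("side");W=cams.capture("wrist")
s=telemetry.get_state();print(s["tcp_pos"],s["tool_rot"],s["joints"])
a=cv2.resize(S["pixels"][110:260,330:480],(400,400));b=cv2.resize(W["pixels"],(400,250))
b=cv2.copyMakeBorder(b,0,150,0,0,0);cv2.imwrite("pics/o1.png",np.hstack([a,b])[...,::-1])
# shown grip/shaft in wrist px
print(proj(W,(472.1,291.4,215)),proj(W,(566,241,165)),proj(W,s["tcp_pos"]))
```

```text
[455.70802486 258.05705192 260.75795184] [-5.63937793e-04 -5.19049223e-01  8.54744125e-01 -2.57381336e-04] [ 8.14668170e-01  1.96512769e-01  1.06443475e-01  1.97361906e-04
 -1.48195114e+00 -1.29400545e+00]
[320.05010615 279.01352733] [190.22290313 244.71919305] [319.27776773 262.8033338 ]
```

View pics/o1.png

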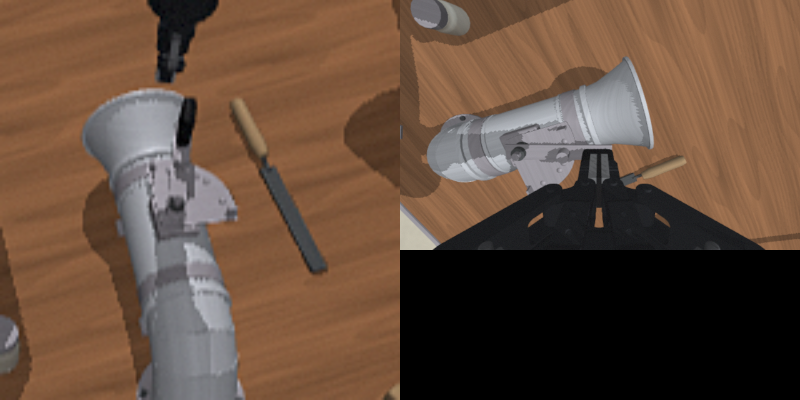

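The fingers are above and behind the round grip (side crop: fingertips (165,75), grip (188,115)). The lever is again horizontal in the wrist view. I'll descend and approach.

Request:
move_arm --increments '[0,0,2,0,0,0,2,0,0,0,2,0,0,0,1.9,0,0,0,0,0]'

```text
t: 10.6
tcp_pos: [454.5, 256.8, 179.8]
tool_rot: [-0.003, -0.519, 0.855, -0.0]
wrist_force: [-0.4, 0.8, 0.1]
gripper_width: 0.2
```

Request:
move_arm --increments '[-0.8,0,0,0,-0.7,0,0,0,0,0,0,0]'

```text
t: 10.9
tcp_pos: [463.8, 273.3, 183.2]
tool_rot: [0.001, -0.519, 0.855, 0.0]
wrist_force: [0.6, -0.6, -0.4]
gripper_width: -0.2
```

Request:
move_arm --increments '[-0.74,0.11,0,4,-0.74,0.11,0,4,-0.74,0.11,0,4,-0.74,0.11,0,4,-0.74,0.11,0,4,-0.74,0.11,0,4,-0.74,0.11,0,4,-0.74,0.11,0,4,-0.74,0.11,0,4,-0.74,0.11,0,4,0,0,0,0]'

```text
t: 12.0
tcp_pos: [507.5, 331.3, 182.5]
tool_rot: [0.0, -0.195, 0.981, 0.0]
wrist_force: [0.5, 0.5, -0.7]
gripper_width: -0.3
```

Run:
```python
from h import *
from cell import cams,telemetry
S=cams.capture("side");W=cams.capture("wrist")
s=telemetry.get_state();print(s["tcp_pos"],s["wrist_force"],s["joints"])
a=cv2.resize(S["pixels"][110:260,330:480],(400,400));b=cv2.resize(W["pixels"],(400,250))
b=cv2.copyMakeBorder(b,0,150,0,0,0);cv2.imwrite("pics/o2.png",np.hstack([a,b])[...,::-1])
```

```text
[507.06449001 330.79168746 182.51325873] [-0.09083912 -0.25464759  1.19690559] [ 8.35980142e-01  3.81636064e-01  1.63231060e-01  1.10291491e-04
 -1.35188747e+00 -2.01123466e+00]
```

View pics/o2.png

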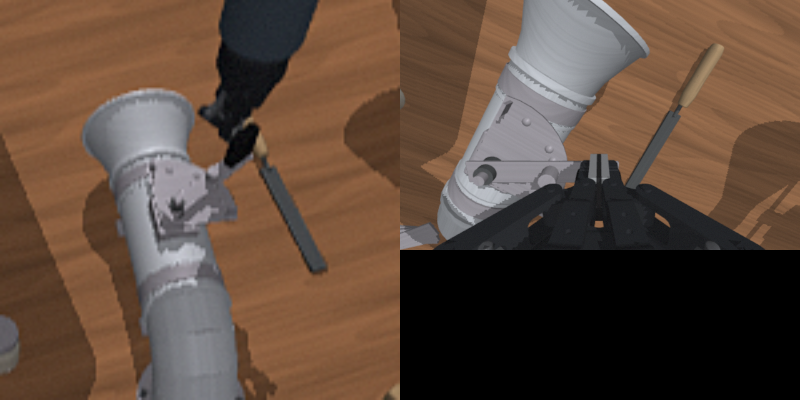

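The lever follows and is past half-way at roughly 0.5 rad, with the fingers behind the grip. I'll continue gently.

Request:
move_arm --increments '[-0.37,0.06,0,2,-0.37,0.06,0,2,-0.37,0.06,0,2,-0.37,0.06,0,2,-0.37,0.06,0,2,-0.37,0.06,0,2,-0.37,0.06,0,2,-0.37,0.06,0,2,-0.37,0.06,0,2,-0.37,0.06,0,2,-0.37,0.06,0,2]'

```text
t: 13.2
tcp_pos: [544.6, 346.1, 182.5]
tool_rot: [-0.0, -0.005, 1.0, 0.0]
wrist_force: [-2.0, 0.4, 0.4]
gripper_width: -0.1
```

Request:
move_arm --increments '[-0.37,0.06,0,2]'

```text
t: 13.3
tcp_pos: [547.3, 346.7, 182.6]
tool_rot: [-0.001, 0.012, 1.0, 0.0]
wrist_force: [-8.8, 0.5, 5.1]
gripper_width: -0.4
```

Request:
move_arm --increments '[-0.37,0.06,0,2]'

```text
t: 13.4
tcp_pos: [550.7, 347.3, 182.6]
tool_rot: [-0.001, 0.03, 1.0, 0.0]
wrist_force: [-4.9, 1.6, 1.4]
gripper_width: 0.1
```

Request:
move_arm --increments '[-0.2,0,0,1,0,0,0,0]'

```text
t: 13.6
tcp_pos: [554.5, 346.9, 182.5]
tool_rot: [0.0, 0.038, 0.999, 0.0]
wrist_force: [-0.1, 0.3, 0.4]
gripper_width: 0.2
```

Request:
move_arm --increments '[-0.2,0,0,1,0,0,0,0]'

```text
t: 13.8
tcp_pos: [556.8, 346.5, 182.4]
tool_rot: [0.0, 0.048, 0.999, -0.0]
wrist_force: [-0.4, 0.4, -0.2]
gripper_width: -0.2
```

The pip was passed (8.8 N, then zero). I'll feel for the stop.

Request:
move_arm --increments '[-0.2,0,0,1,0,0,0,0]'

```text
t: 14.0
tcp_pos: [558.8, 346.3, 182.2]
tool_rot: [0.0, 0.057, 0.998, -0.0]
wrist_force: [0.6, 0.6, 0.2]
gripper_width: 0.4
```

Request:
move_arm --increments '[-0.2,0,0,1,0,0,0,0]'

```text
t: 14.2
tcp_pos: [560.7, 346.1, 182.2]
tool_rot: [0.0, 0.065, 0.998, -0.0]
wrist_force: [0.1, 0.2, -0.8]
gripper_width: 0.1
```

Request:
move_arm --increments '[-0.2,0,0,0,0,0,0,0]'

```text
t: 14.4
tcp_pos: [562.6, 345.9, 182.2]
tool_rot: [0.0, 0.065, 0.998, -0.0]
wrist_force: [0.1, 0.5, 0.6]
gripper_width: -0.4
```

Request:
move_arm --increments '[-0.1,0,0,0,0,0,0,0]'

```text
t: 14.6
tcp_pos: [563.5, 345.8, 182.2]
tool_rot: [0.0, 0.065, 0.998, -0.0]
wrist_force: [0.0, 0.1, 0.6]
gripper_width: -0.3
```

Request:
move_arm --increments '[-0.1,0,0,0,0,0,0,0]'

```text
t: 14.8
tcp_pos: [564.4, 345.8, 182.3]
tool_rot: [0.0, 0.065, 0.998, -0.0]
wrist_force: [0.2, -0.4, 0.1]
gripper_width: 0.2
```

Request:
move_arm --increments '[-0.1,0,0,0,0,0,0,0]'

```text
t: 15.0
tcp_pos: [565.4, 345.7, 182.3]
tool_rot: [0.0, 0.065, 0.998, -0.0]
wrist_force: [0.7, -0.0, -0.2]
gripper_width: -0.0
```

Request:
move_arm --increments '[-0.1,0,0,0,0,0,0,0]'

```text
t: 15.2
tcp_pos: [566.3, 345.6, 182.3]
tool_rot: [-0.0, 0.065, 0.998, 0.0]
wrist_force: [-0.6, 0.6, 1.6]
gripper_width: -0.2
```

Free travel continued without a stop force, so the lever has already snapped well ahead. I'll retract and check by camera.

Request:
move_arm --increments '[1,0,0,0,2,0,0,0,2,0,0,0,0,0,-3,0,0,0,-3,0,0,0,-2,0]'

```text
t: 15.8
tcp_pos: [516.5, 352.2, 265.0]
tool_rot: [0.001, 0.065, 0.998, 0.001]
wrist_force: [1.1, 0.3, -0.3]
gripper_width: -0.3
```

Request:
move_arm --increments '[1.35,-2.5,0,0,1.35,-2.5,0,0,1.35,-2.5,0,0,1.35,-2.5,0,0,1.35,-2.5,0,0,1.35,-2.5,0,0,1.35,-2.5,0,0,1.35,-2.5,0,0,1.35,-2.5,0,0,1.35,-2.5,0,0,1.35,-2.5,0,0,1.35,-2.5,0,0,1.35,-2.5,0,0,0,0,0,0,0,0,0,0]'

```text
t: 17.3
tcp_pos: [300.3, 52.3, 262.5]
tool_rot: [0.001, 0.065, 0.998, 0.001]
wrist_force: [0.2, 0.5, -0.2]
gripper_width: -0.1
```

Run:
```python
from h import *
from cell import cams,telemetry
T=cams.capture("top");S=cams.capture("side");pickle.dump({"top":T,"side":S},open("c3.pkl","wb"))
s=telemetry.get_state();print(s["tcp_pos"],s["wrist_force"],s["t"])
a=cv2.resize(S["pixels"][130:280,200:450],(667,400))[:, :];b=cv2.resize(T["pixels"][130:300,150:530],(667,298))
cv2.imwrite("pics/f1.png",np.vstack([a[100:400],b])[...,::-1][:600])
cv2.imwrite("pics/f1.png",np.vstack([a[:300],b])[...,::-1][:600])
```

```text
[300.72298489  52.8108068  262.25393556] [ 0.54064559 -0.89178625  0.10362416] 17.4
```

View pics/f1.png

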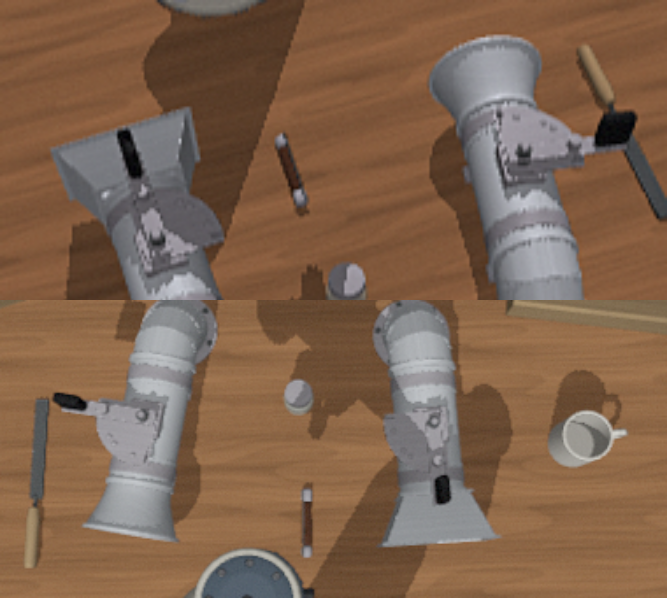

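Both levers look right: the rect grip lies along the duct (top crop (443,489)) and the round lever lies across it (top crop (70,402)). The knife, jar, mug and file look undisturbed. I'll measure the angles and compare the loose objects with their starting positions.

Run:
```python
from h import *
d=pickle.load(open("c3.pkl","rb"));T,S=d["top"],d["side"]
T0=pickle.load(open("c1.pkl","rb"))["top"]
for n,bt,bs,sh,yaw in(("rect",(395,225,412,255),(238,170,260,205),(543,-196.5),1.3),("round",(175,180,205,200),(418,165,442,190),(566,241),-8.5)):
    a,_=dark(T,bt);b,_=dark(S,bs);g=tri(T,a,S,b);e=g[:2]-sh;print(n,g.round(1),np.hypot(*e).round(1),"q",np.radians(np.degrees(np.arctan2(e[1],e[0]))%360-90-yaw).round(3))
for n,(x0,y0,x1,y1) in dict(knife=(312,228,338,285),jar=(305,165,335,205),mug=(455,185,515,235),file=(155,180,185,290)).items():
    t=T0["pixels"][y0+4:y1-4,x0+4:x1-4];r=cv2.matchTemplate(T["pixels"][y0:y1,x0:x1],t,cv2.TM_CCOEFF_NORMED);_,v,_,l=cv2.minMaxLoc(r);print(n,round(v,2),l[0]-4,l[1]-4)
```

```text
rect [ 439.2 -201.5  189.2] 104.0 q 1.596
round [583.9 345.4 190. ] 105.9 q -0.021
knife 0.86 0 0
jar 0.86 0 0
mug 1.0 0 0
file 0.98 0 0
```

Both levers are at their stops within measuring error, the objects have not moved, and the arm is clear.

```bash
python3 -c "
from cell import ctrl; print(ctrl.sign_off())"
```

```text
the job is handed in; nothing more can be done
None
```

The dust extraction is switched over, and I handed the job in at about 17.4 s on the robot's clock, against the 54 s limit. I pushed both levers with closed fingers, the rectangular hood's first, and never pinched a grip.

- **Rectangular hood's lever:** pushed open past the half-way notch. It passed the last pip at about 6 N, and the stop was then felt at 9 N with no further movement. The cameras put it at 1.596 rad (target 1.571).
- **Round hood's lever:** pushed shut past the half-way notch. It passed the last pip at about 9 N, then went slack as the lever snapped ahead. I did not feel its stop with the fingers, so this end rests on the cameras, which put it at -0.021 rad (target 0). Both deviations are within the 2–3° uncertainty in each unit's estimated direction.
- **Other checks:** the knife, jar, mug and file showed no shift in the top view. The matches for the knife and jar were weaker (0.86), I think because the shadows had moved. The highest wrist force I read was about 10 N, and the arm was clear of everything at the end.

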